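# Solvent bottles by height in the drip tray

## Robot

A 7-joint arm with a two-finger parallel gripper is mounted at the origin on the work surface. World frame = base frame: x ahead of the robot, y to its left, z up, the work surface at z = 0. Lengths are in mm, angles in rad, forces in N, time in s.
With the tool pointing down it reaches from about 400 to 900 mm from the base axis. Payload 5.5 kg.
Tool frame: the origin (TCP) lies on the centre line of the jaws, within the pads' length; the fingertips stand 25 mm ahead of it and the grasp point (between the pads) lies 6 mm ahead of it; z points along the fingers, y is the line along which they close (so a half turn about z gives the same grasp; the last joint's range is limited). The gripper opens to 85 mm and grips with 20 to 120 N. Pads are 22 mm wide; open, the fingers measure 114 mm over their backs; the gripper's body (76 mm by 85 mm) begins 54 mm behind the grasp point. The pads swing forward as they close: fully open they stand 13 mm farther back than shut.
Start: joints at [1.605, 0.501, -0.427, 1.55, 0.221, 1.138, -0.21], TCP at [147.459, -633.052, 256.31] pointing down, gripper open.
Joint ranges: [-2.88, 2.88], [-0.31, 2.03], [-1.54, 1.56], [0.2, 2.42], [-1.41, 4.55], [0.19, 2.02], [-2.57, 2.57]. Speed limits (rad/s): [2.57, 2.57, 3.14, 3.14, 3.14, 3.14, 3.14].

## Interface

Orientations are given as a unit quaternion [x, y, z, w].
In Python, from rig import bot gives the robot as it stands.
- The arm moves only by the tool step_arm, never from a script. Its argument "series" is a list of rows, each an object of numbers: "x", "y", "z": the shift along the world's x, y, z in mm; "twist": the turn about the world's z in rad. A call has 1 to 12 rows; each row shifts and turns the commanded pose from where the row before left it; what a row does not reach is not made up. A row lasts 1/12 s, in which the tool goes at most 41.7 mm and 7.16 degrees, less where a joint would pass 70% of its speed; a pose out of reach is approached as far as the arm can. A call is refused whole if a number of a shift passes 41.7 or a number of a turn 0.125, either way. A call with a gripper value outside its range is refused whole. "jaw" is the closure, from 0 (fully open) to 1 (shut), set as the call begins (left out, the last holds). The fingers move at their own pace and stop on an object; the grip force is fixed at half the most. Time passes only in rows, so rows that do not move let the fingers close. It gives the time, the measured TCP pose, the force, the opening and the grip force at its end, in the units of the state.
- bot.state(): the state, without advancing time (a new reading comes with each control period).
- bot.capture(name): name is "side" or "top"; returns the picture (480x640x3 uint8, red, green, blue); there is no depth.
- bot.camera_info(name): a dict with "mtx" (3x3 intrinsics, pixels), "R" (3x3) and "t" (3): a world point X has camera coordinates R X + t. Camera axes: x right, y down, z forward; pixel columns grow to the right and rows downward; lengths in mm; the calibration is good to about 2 mm. A picture is of the moment at which its call begins. camera_info takes no time and is no camera call.
- bot.finish_job(): hands the job in; it is judged then, once.
The state is a dict: "time_s": time; "joints": joint angles; "qd": joint speeds; "effort": joint torques, N m; "position": TCP position; "tcp_rot": TCP orientation; "ft_force": force on the tool from outside, world axes, zero at the start; "ft_torque": the same for the moment, N m; "opening": finger opening in mm; "finger_force": force on a finger pad.
Only numpy, scipy, OpenCV 4.12 (cv2) and the standard library are available. Lean on these libraries where they do the work, as an engineer would, in place of code of your own. Each camera call takes 0.05 s, during which the arm holds its last target. There are 200 camera calls.

## Task

Put the four amber glass solvent bottles away in the long steel drip tray: one upright in the middle of each round rubber mat, lined up in order of height, with the tallest at the end next to the rectangular thinner can and the shortest at the other end. Keep the bottles upright and set each one down gently, without dropping it or knocking it over.

Things in the scene. Friction and masses are not known exactly. Their poses are not given: they have to be found in the camera images.
- tall_bottle_center (a point): Amber glass with a white screw cap and a blank paper label, loose, standing upright. The tallest of the four: 150 mm high, slim body 48 mm across up to 98 mm, then sloping shoulder and neck; cap 28 mm across and 24 mm high (its middle 138 mm above the foot), about 0.28 kg. Origin of this point: on its axis, half-way up (75 mm above its foot), z up along the axis.
- round_bottle_center (a point): Amber glass with a white screw cap and a blank paper label, loose, standing upright. Second tallest and stoutest: 122 mm high, body 62 mm across up to 74 mm, then round shoulder; cap 28 mm across and 22 mm high (its middle 111 mm above the foot), about 0.36 kg. Origin of this point: on its axis, half-way up (61 mm above its foot), z up along the axis.
- small_bottle_center (a point): Amber glass with a white screw cap and a blank paper label, loose, standing upright. Third in height and slimmest: 98 mm high, body 40 mm across up to 58 mm, then round shoulder; cap 22 mm across and 20 mm high (its middle 88 mm above the foot), about 0.11 kg. Origin of this point: on its axis, half-way up (49 mm above its foot), z up along the axis.
- squat_jar_center (a point): Amber glass with a white screw cap and a blank paper label, loose, standing upright. The shortest, a squat wide-mouthed bottle: 72 mm high, body 56 mm across up to 44 mm; cap 50 mm across and 18 mm high (its middle 63 mm above the foot), about 0.19 kg. Origin of this point: on its axis, half-way up (36 mm above its foot), z up along the axis.
- mat_a: One of four identical round black rubber mats, 74 mm across and 4 mm thick, lying fixed in a row in the drip tray (centres about 86 mm apart, not quite evenly nor quite on the tray's middle line); its name says nothing of its place in the row. Origin: centre of its underside, so its upper face is 4 mm above the origin (6 mm above the bench).
- mat_b: One of four identical round black rubber mats, 74 mm across and 4 mm thick, lying fixed in a row in the drip tray (centres about 86 mm apart, not quite evenly nor quite on the tray's middle line); its name says nothing of its place in the row. Origin: centre of its underside, so its upper face is 4 mm above the origin (6 mm above the bench).
- mat_c: One of four identical round black rubber mats, 74 mm across and 4 mm thick, lying fixed in a row in the drip tray (centres about 86 mm apart, not quite evenly nor quite on the tray's middle line); its name says nothing of its place in the row. Origin: centre of its underside, so its upper face is 4 mm above the origin (6 mm above the bench).
- mat_d: One of four identical round black rubber mats, 74 mm across and 4 mm thick, lying fixed in a row in the drip tray (centres about 86 mm apart, not quite evenly nor quite on the tray's middle line); its name says nothing of its place in the row. Origin: centre of its underside, so its upper face is 4 mm above the origin (6 mm above the bench).
- tray: The long shallow stainless drip tray, 110 mm by 372 mm, floor 2 mm thick, rim 14 mm high, fixed on the bench. Origin: centre of its underside; its y axis runs along its length (the row of mats), x across, z up.
- thinner_can: The rectangular half-litre metal can of thinner, 100 mm by 50 mm and 121 mm high, with a wire handle and black screw cap on top (136 mm in all), fixed on the bench beyond one end of the tray, its 50 mm side along the row (a round paint tin, 90 mm across and 120 mm high, stands beyond the other end). Origin: centre of its underside.
Not all that is in view belongs to the job. Leave any purple look-alike of the part that bears round_bottle_center alone. Leave any yellow look-alike of the mat_d alone.

How it is judged (in metres and radians):
At the end, for the whole second after the job is handed in: All four bottles stand upright (within 0.1 rad) and at rest on the mats in the tray, each with its axis within 15 mm of the centre of its mat, in order of height along the row, the tallest on the mat nearest the rectangular thinner can and the shortest on the mat farthest from it (((y of each of thinner_can, round_bottle_center in the frame of tray above 0 m and y of tall_bottle_center in the frame of tray between 0.086 and 0.2 m and y of round_bottle_center in the frame of tray below 0.086 m and y of small_bottle_center in the frame of tray between -0.086 and 0 m and y of squat_jar_center in the frame of tray between -0.2 and -0.086 m) or (y of each of thinner_can, round_bottle_center in the frame of tray below 0 m and y of tall_bottle_center in the frame of tray between -0.2 and -0.086 m and y of round_bottle_center in the frame of tray above -0.086 m and y of small_bottle_center in the frame of tray between 0 and 0.086 m and y of squat_jar_center in the frame of tray between 0.086 and 0.2 m)) and (horizontal distance between tall_bottle_center and mat_a below 0.015 m or horizontal distance between tall_bottle_center and mat_b below 0.015 m or horizontal distance between tall_bottle_center and mat_c below 0.015 m or horizontal distance between tall_bottle_center and mat_d below 0.015 m) and angle between each of tall_bottle_center, round_bottle_center, small_bottle_center, squat_jar_center's own z axis and vertical below 0.1 rad and height (world z) of tall_bottle_center below 0.087 m and linear speed of each of tall_bottle, round_bottle, small_bottle, squat_jar below 0.02 m/s and (horizontal distance between round_bottle_center and mat_a below 0.015 m or horizontal distance between round_bottle_center and mat_b below 0.015 m or horizontal distance between round_bottle_center and mat_c below 0.015 m or horizontal distance between round_bottle_center and mat_d below 0.015 m) and height (world z) of round_bottle_center below 0.073 m and (horizontal distance between small_bottle_center and mat_a below 0.015 m or horizontal distance between small_bottle_center and mat_b below 0.015 m or horizontal distance between small_bottle_center and mat_c below 0.015 m or horizontal distance between small_bottle_center and mat_d below 0.015 m) and height (world z) of small_bottle_center below 0.061 m and (horizontal distance between squat_jar_center and mat_a below 0.015 m or horizontal distance between squat_jar_center and mat_b below 0.015 m or horizontal distance between squat_jar_center and mat_c below 0.015 m or horizontal distance between squat_jar_center and mat_d below 0.015 m) and height (world z) of squat_jar_center below 0.048 m); the robot touches nothing.
It fails at once if a bottle is tipped by more than about 35 degrees (angle between any of tall_bottle_center, round_bottle_center, small_bottle_center, squat_jar_center's own z axis and vertical above 0.6 rad).
It fails at once if a bottle is dropped or knocked: it moves faster than 0.6 m/s (a fall of some 2 cm) with no finger on it ((linear speed of tall_bottle above 0.6 m/s and contact force between the fingers and tall_bottle below 0.01 N) or (linear speed of round_bottle above 0.6 m/s and contact force between the fingers and round_bottle below 0.01 N) or (linear speed of small_bottle above 0.6 m/s and contact force between the fingers and small_bottle below 0.01 N) or (linear speed of squat_jar above 0.6 m/s and contact force between the fingers and squat_jar below 0.01 N)).
It also fails if it takes over 120 s, if anything falls off the work surface, if the arm or the gripper's body presses on something with over 40 N, if the wrist force passes 120 N, or if a joint passes its speed limit or range.

## Working session

There is one attempt and no reset: what is moved stays moved. The work goes in short steps, Python scripts to look and compute and a tool call to move; the robot and the scene stay as the last step left them, time stands still between calls to the robot, and variables do not carry over. Pictures are saved under pics/ and viewed, at most 14 in all, crops included, and the job is handed in when it is done.

Besides the shell and the picture viewer there is one more tool, called in YAML: its name, and indented under it one key for each argument. step_arm: Moves the arm, as the interface text tells. Its arguments: {"type":"object","properties":{"series":{"type":"array","items":{"type":"object","properties":{"x":{"type":"number"},"y":{"type":"number"},"z":{"type":"number"},"twist":{"type":"number"}}}},"jaw":{"type":"number"}},"required":["series"]}

```bash
mkdir -p pics; python3 - <<'E'
from rig import bot
import cv2
for n in("top","side"):
    cv2.imwrite(f"pics/{n}0.png",bot.capture(n)[:,:,::-1]); c=bot.camera_info(n); print(n,c["mtx"],c["R"],c["t"])
print(bot.state())
E
```

```text
top [[494.23777262   0.         313.46015297]
 [  0.         494.23777262 238.71728538]
 [  0.           0.           1.        ]] [[-0.01497848 -0.99987023  0.00593001]
 [-0.99362605  0.01422172 -0.11182578]
 [ 0.11172694 -0.0075672  -0.99371013]] [ -38.80440604  553.80086416 1008.04326434]
side [[608.69241192   0.         323.50402096]
 [  0.         608.69241192 239.58846184]
 [  0.           0.           1.        ]] [[ 0.98100184 -0.19272206  0.02221702]
 [-0.07300888 -0.47286112 -0.87810709]
 [ 0.17973617  0.85980263 -0.47794805]] [-524.5683019    91.28983101 1091.51236789]
{'time_s': 0.1, 'joints': array([ 1.60519466,  0.50180761, -0.4267847 ,  1.55133927,  0.22080196,
        1.13829911, -0.21026324]), 'qd': array([ 0.00021515, -0.00116012,  0.00102379, -0.00270489, -0.00041478,
        0.00016521, -0.00030319]), 'effort': array([-1.12483691e-02, -5.70803511e+01, -5.83868355e+00, -2.81750053e+01,
        1.04461992e-02,  5.57453925e-03, -9.09061754e-06]), 'position': array([ 147.24231873, -632.50558143,  255.33002228]), 'tcp_rot': array([ 9.93459262e-01,  1.14183548e-01, -7.11249250e-05, -8.97798850e-04]), 'ft_force': array([-0.01397206,  0.11853887,  0.44051289]), 'ft_torque': array([ 0.02641219, -0.02051476, -0.01532476]), 'finger_force': 0.0, 'opening': 85.42414140112483}
```

View pics/top0.png

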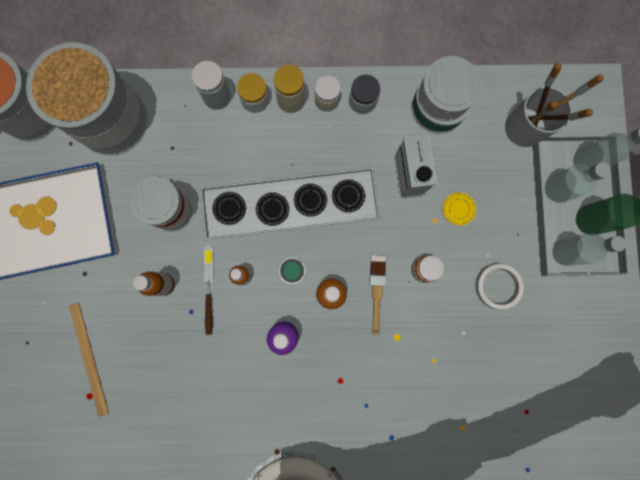

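View pics/side0.png

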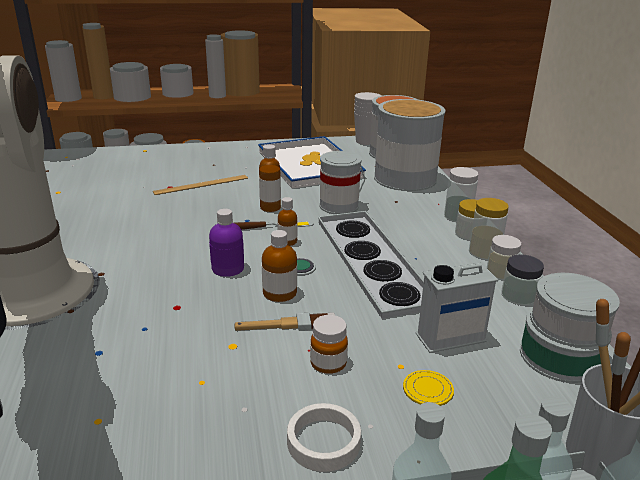

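The row's can end is at the right in the top view: mats sit at about (348,196), (310,200), (272,209) and (229,208), with the can at (418,165). The caps are at: tall (140,283), small (236,274), round (331,293), jar (430,267). The purple bottle at (282,338) and the yellow disc at (460,209) are decoys.

```bash
cat > h.py <<'E'
import numpy as np,cv2
from rig import bot
def ray(cam,u,v,z):
    c=bot.camera_info(cam);R,t=np.array(c["R"]),np.array(c["t"])
    o=-R.T@t; d=R.T@np.linalg.solve(c["mtx"],[u,v,1.]); return (o+d*(z-o[2])/d[2])[:2]
def proj(cam,X):
    c=bot.camera_info(cam);p=np.array(c["mtx"])@(np.array(c["R"])@X+c["t"]);return p[:2]/p[2]
def blob(mask,near,maxd=14):
    n,l,s,c=cv2.connectedComponentsWithStats(mask.astype(np.uint8))
    b=[i for i in range(1,n) if s[i,4]>=25 and np.hypot(*(c[i]-near))<maxd]
    if not b:return None
    i=max(b,key=lambda i:s[i,4]); x,y,w,h,a=s[i]
    return np.array([c[i][0],c[i][1],x,y,w,h,a])
def white(im):
    h=cv2.cvtColor(im,cv2.COLOR_RGB2HSV); return (h[...,1]<45)&(h[...,2]>170)
E
python3 - <<'E'
from h import *
np.set_printoptions(precision=1,suppress=True)
T=bot.capture("top");S=bot.capture("side")
B={"tall":((140,283),(268,150),138),"small":((236,274),(287,203),88),"round":((331,293),(279,238),111),"jar":((430,267),(330,329),63)}
for n,(a,b,z) in B.items():
    p=blob(white(T),a);q=blob(white(S),b)
    print(n,p,q)
    if p is not None:print("  top",ray("top",p[0],p[1],z))
    if q is not None:print("  side",ray("side",q[0],q[1],z))
M=[((348,196),(400,293)),((310,200),(383,270)),((272,209),(362,250)),((229,208),(352,229))]
for a,b in M:
    for cam,im,pt in(("top",T,a),("side",S,b)):
        m=(im.max(2)<75).astype(np.uint8)
        m=cv2.morphologyEx(m,cv2.MORPH_CLOSE,np.ones((7,7)))
        p=blob(m,pt,10)
        if p is None: print(cam,"none");continue
        n,l=cv2.connectedComponents(m);k=l==l[int(p[1]),int(p[0])]
        c=max(cv2.findContours(k.astype(np.uint8),0,2)[0],key=cv2.contourArea);e=cv2.fitEllipse(c)
        print(cam,p,e[0],e[1],ray(cam,*e[0],6))
E
```

```text
tall [139.8 282.6 134.  277.   13.   12.  123. ] [268.5 146.2 263.  144.   12.    5.   37. ]
  top [463.5 278.6]
  side [466. 312.]
small [235.2 274.1 231.  270.   10.    9.   67. ] [284.6 192.5 281.  177.   11.   25.   80. ]
  top [479.  108.6]
  side [481.8 164.1]
round [332.  293.7 326.  288.   13.   13.  136. ] [276.8 231.6 266.  225.   21.   12.  111. ]
  top [437.7 -80.3]
  side [438.2 -51. ]
jar [431.3 268.  420.  257.   23.   23.  410. ] [325.  322.5 298.  305.   48.   30.  645. ]
  top [ 486.4 -284.7]
  side [ 483.8 -264. ]
top none
side none
top [ 310.1  201.2  256.   180.   109.    45.  2514. ] (310.9549255371094, 201.09490966796875) (32.12287139892578, 119.65031433105469) [638.3 -42.9]
side [ 383.7  265.4  311.   213.   151.   105.  4219. ] (385.0561828613281, 267.4972839355469) (68.36700439453125, 136.7882080078125) [649.6 -32.5]
top none
side none
top [228.8 207.9 213.  192.   33.   32.  820. ] (228.8678741455078, 207.92642211914062) (31.075782775878906, 32.02610778808594) [625.8 135.2]
side none
```

```bash
python3 - <<'E'
from h import *
np.set_printoptions(precision=1,suppress=True)
T=bot.capture("top");S=bot.capture("side")
def cr(im,p,r): return cv2.resize(im[p[1]-r:p[1]+r,p[0]-r:p[0]+r],(260,260),interpolation=cv2.INTER_NEAREST)
P=[(140,283),(236,274),(331,293),(430,267)];Q=[(268,150),(287,203),(279,238),(330,329)]
cv2.imwrite("pics/c.png",np.vstack([np.hstack([cv2.resize(cr(T,p,20),(200,200)) for p in P]),np.hstack([cv2.resize(cr(S,p,30),(200,200)) for p in Q])])[:,:,::-1])
for cam,im,pts in(("top",T,[(348,196),(310,200),(272,209),(229,208)]),("side",S,[(400,293),(383,270),(362,250),(352,229)])):
  for th in(60,70):
    m=(im.max(2)<th).astype(np.uint8); out=[]
    for c in cv2.findContours(m,0,1)[0]:
        if len(c)>15:
            e=cv2.fitEllipse(c)
            if min(np.hypot(*(np.subtract(e[0],p))) for p in pts)<6 and max(e[1])>26: print(cam,th,np.array(e[0]),np.array(e[1]),ray(cam,*e[0],6))
E
```

```text
top 60 [272.1 208.7] [29.9 30.3] [622.9  41.6]
top 60 [229. 208.] [29.8 31.3] [625.5 135. ]
top 60 [309.9 199.4] [29.1 30.4] [642.  -40.7]
top 60 [347.9 195.3] [29.6 30.6] [ 650.  -123.6]
top 70 [272.1 208.7] [31.  31.3] [622.8  41.6]
top 70 [228.9 207.9] [30.6 31.9] [625.7 135.2]
top 70 [310.1 199.6] [30.7 31.2] [641.6 -41. ]
top 70 [348.1 195.5] [30.7 31.3] [ 649.6 -124. ]
side 60 [399.3 293.9] [22.3 40.1] [ 649.3 -125.5]
side 60 [382.3 270.6] [19.5 37.8] [641.2 -42.6]
side 60 [362.2 250.3] [17.6 35.5] [622.4  39.7]
side 60 [352.6 229. ] [15.7 33.3] [625.1 133.9]
side 70 [399.4 293.8] [22.6 40.2] [ 649.5 -125.1]
side 70 [382.4 270.5] [19.9 37.9] [641.4 -42.5]
side 70 [362.2 250.2] [17.9 35.4] [622.5  40.3]
side 70 [352.6 229. ] [15.9 33.3] [625.  133.9]
```

View pics/c.png

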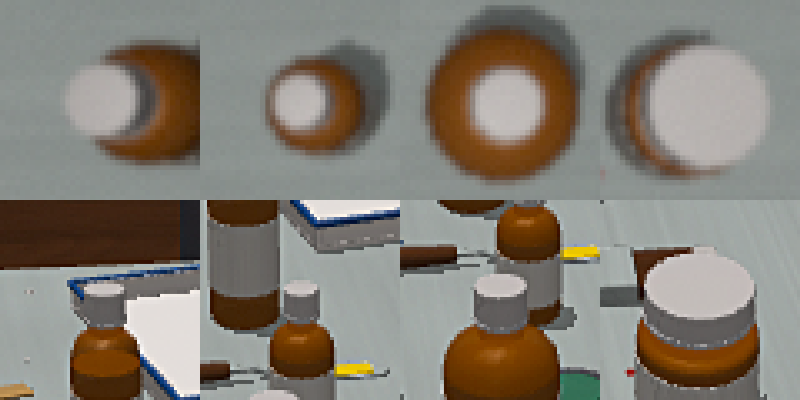

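Crops: in the top row, the white blobs are the caps' top faces. In the side row, the cap top faces are at tall (268.7,147), small (286.8,199), round (278.5,233) and jar (329.2,323.3).

```bash
python3 - <<'E'
from h import *
for n,p,q,z in(("tall",(139.8,282.6),(268.7,147),150),("small",(235.2,274.1),(286.8,199),98),("round",(332,293.7),(278.5,233),122),("jar",(431.3,268),(329.2,323.3),72)):
    print(n,ray("top",*p,z).round(1),ray("side",*q,z).round(1))
E
```

```text
tall [463.2 274.5] [462.3 273.6]
small [478.5 107.2] [478.8 109.9]
round [437.7 -79.8] [438.  -77.2]
jar [ 486.  -282.4] [ 486.9 -279. ]
```

step_arm:
  series:
    - {"x": 0,"y": 0,"z": 20,"twist": 0.12}
    - {"twist": 0.12}
    - {"twist": 0.12}
    - {"twist": 0.12}
  jaw: 0

```text
schema error: expected keys x, y, z, twist
```

step_arm:
  series:
    - {"x": 26,"y": 27,"z": 0,"twist": 0.119}
    - {"x": 26,"y": 27,"z": 0,"twist": 0.119}
    - {"x": 26,"y": 27,"z": 0,"twist": 0.119}
    - {"x": 26,"y": 27,"z": 0,"twist": 0.119}
    - {"x": 26,"y": 27,"z": 0,"twist": 0.119}
    - {"x": 26,"y": 27,"z": 0,"twist": 0.119}
    - {"x": 26,"y": 27,"z": 0,"twist": 0.119}
    - {"x": 26,"y": 27,"z": 0,"twist": 0.119}
    - {"x": 26,"y": 27,"z": 0,"twist": 0.119}
    - {"x": 26,"y": 27,"z": 0,"twist": 0.119}
    - {"x": 26,"y": 27,"z": 0,"twist": 0.119}
    - {"x": 26,"y": 27,"z": 0,"twist": 0.119}
  jaw: 0

```text
time_s: 1.3
position: [460.4, -307.8, 256.6]
tcp_rot: [0.674, 0.739, -0.0, 0.0]
ft_force: [0.8, -0.3, -0.7]
opening: 85.5
finger_force: 0.0
```

```bash
cat >> h.py <<'E'
from scipy.spatial.transform import Rotation as Ro
def st():
    s=bot.state();m=Ro.from_quat(s["tcp_rot"]).as_matrix()
    print("t",s["time_s"],"pos",s["position"].round(1),"close ang",np.arctan2(m[1,1],m[0,1]).round(3),"z",m[:,2].round(3),"j",s["joints"].round(2),"F",s["ft_force"].round(1),"op",round(s["opening"],1),"ff",s["finger_force"])
E
python3 -c "from h import *;st()"
```

```text
t 1.3 pos [ 460.4 -307.8  256.6] close ang 0.091 z [ 0.    -0.001 -1.   ] j [ 1.23  0.42 -0.87  1.79  0.36  1.1   0.32] F [ 0.8 -0.3 -0.7] op 85.5 ff 0.0
```

step_arm:
  series:
    - {"x": 26,"y": 28,"z": 0,"twist": 0}
    - {"x": 0,"y": 0,"z": -30,"twist": 0}
    - {"x": 0,"y": 0,"z": -30,"twist": 0}
    - {"x": 0,"y": 0,"z": -30,"twist": 0}
    - {"x": 0,"y": 0,"z": -30,"twist": 0}
    - {"x": 0,"y": 0,"z": -30,"twist": 0}
    - {"x": 0,"y": 0,"z": -18,"twist": 0}
    - {"x": 0,"y": 0,"z": -18,"twist": 0}
    - {"x": 0,"y": 0,"z": 0,"twist": 0}
    - {"x": 0,"y": 0,"z": 0,"twist": 0}

```text
time_s: 2.13
position: [484.9, -280.6, 69.7]
tcp_rot: [0.676, 0.737, -0.0, -0.001]
ft_force: [0.2, -0.0, 1.3]
opening: 84.8
finger_force: 0.0
```

step_arm:
  series:
    - {"x": 0,"y": 0,"z": 0,"twist": 0}
    - {"x": 0,"y": 0,"z": 0,"twist": 0}
    - {"x": 0,"y": 0,"z": 0,"twist": 0}
    - {"x": 0,"y": 0,"z": 0,"twist": 0}
    - {"x": 0,"y": 0,"z": 0,"twist": 0}
    - {"x": 0,"y": 0,"z": 0,"twist": 0}
    - {"x": 0,"y": 0,"z": 0,"twist": 0}
    - {"x": 0,"y": 0,"z": 0,"twist": 0}
    - {"x": 0,"y": 0,"z": 0,"twist": 0}
    - {"x": 0,"y": 0,"z": 0,"twist": 0}
  jaw: 1

```text
time_s: 2.97
position: [486.5, -281.7, 72.1]
tcp_rot: [0.676, 0.737, 0.0, 0.001]
ft_force: [0.4, 1.0, 5.6]
opening: 48.4
finger_force: 61.0
```

step_arm:
  series:
    - {"x": 0,"y": 0,"z": 4,"twist": 0}
    - {"x": 0,"y": 0,"z": 10,"twist": 0}
    - {"x": 0,"y": 0,"z": 16,"twist": 0}
    - {"x": 0,"y": 0,"z": 10,"twist": 0}
    - {"x": 0,"y": 0,"z": 0,"twist": 0}
    - {"x": 0,"y": 0,"z": 0,"twist": 0}

```text
time_s: 3.47
position: [485.8, -281.5, 111.2]
tcp_rot: [0.676, 0.737, 0.0, 0.001]
ft_force: [-0.2, 0.2, -1.7]
opening: 48.1
finger_force: 62.3
```

```bash
python3 -c "
from h import *;st()
S=bot.capture('side');T=bot.capture('top')
cv2.imwrite('pics/g1.png',np.hstack([S[200:440,200:520],T[160:400,320:640]])[:,:,::-1])"
```

```text
t 3.4667 pos [ 485.8 -281.5  111.2] close ang 0.086 z [ 0.001 -0.001 -1.   ] j [ 1.05  0.62 -0.75  1.88  0.55  0.86  0.11] F [-0.2  0.2 -1.7] op 48.1 ff 62.260998487472534
```

View pics/g1.png

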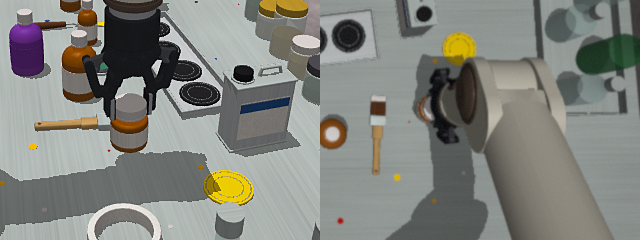

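step_arm:
  series:
    - {"x": 0,"y": 0,"z": 26,"twist": 0}
    - {"x": 0,"y": 0,"z": 26,"twist": 0}
    - {"x": 0,"y": 0,"z": 26,"twist": 0}
    - {"x": 0,"y": 0,"z": 26,"twist": 0}
    - {"x": 0,"y": 12,"z": 18,"twist": 0}
    - {"x": 8,"y": 24,"z": 8,"twist": 0}
    - {"x": 11,"y": 30,"z": 0,"twist": 0}
    - {"x": 11,"y": 30,"z": 0,"twist": 0}
    - {"x": 11,"y": 30,"z": 0,"twist": 0}
    - {"x": 11,"y": 30,"z": 0,"twist": 0}
    - {"x": 11,"y": 30,"z": 0,"twist": 0}
    - {"x": 11,"y": 30,"z": 0,"twist": 0}

```text
time_s: 4.57
position: [559.1, -63.7, 239.4]
tcp_rot: [0.676, 0.737, -0.0, -0.001]
ft_force: [0.9, -0.3, -2.1]
opening: 48.0
finger_force: 62.8
```

step_arm:
  series:
    - {"x": 11,"y": 30,"z": 0,"twist": 0}
    - {"x": 11,"y": 30,"z": 0,"twist": 0}
    - {"x": 11,"y": 30,"z": 0,"twist": 0}
    - {"x": 11,"y": 30,"z": 0,"twist": 0}
    - {"x": 11,"y": 30,"z": 0,"twist": 0}
    - {"x": 6,"y": 25,"z": 0,"twist": 0}
    - {"x": 4,"y": 15,"z": 0,"twist": 0}
    - {"x": 0,"y": 9,"z": 0,"twist": 0}
    - {"x": 0,"y": 0,"z": 0,"twist": 0}
    - {"x": 0,"y": 0,"z": 0,"twist": 0}

```text
time_s: 5.4
position: [623.9, 133.4, 239.4]
tcp_rot: [0.676, 0.737, -0.001, -0.0]
ft_force: [0.3, -0.5, -1.8]
opening: 48.3
finger_force: 62.8
```

```bash
python3 -c "
from h import *;st()"
```

```text
t 5.4 pos [623.9 133.4 239.4] close ang 0.087 z [-0.002 -0.001 -1.   ] j [ 0.34  0.61 -0.86  1.59  0.49  1.17 -0.54] F [ 0.3 -0.5 -1.8] op 48.3 ff 62.823060750961304
```

step_arm:
  series:
    - {"x": 1.5,"y": 1,"z": -20,"twist": 0}
    - {"x": 0,"y": 0,"z": -30,"twist": 0}
    - {"x": 0,"y": 0,"z": -30,"twist": 0}
    - {"x": 0,"y": 0,"z": -30,"twist": 0}
    - {"x": 0,"y": 0,"z": -20,"twist": 0}
    - {"x": 0,"y": 0,"z": -12,"twist": 0}
    - {"x": 0,"y": 0,"z": -6,"twist": 0}
    - {"x": 0,"y": 0,"z": -4,"twist": 0}
    - {"x": 0,"y": 0,"z": -3,"twist": 0}
    - {"x": 0,"y": 0,"z": -3,"twist": 0}
    - {"x": 0,"y": 0,"z": 0,"twist": 0}
    - {"x": 0,"y": 0,"z": 0,"twist": 0}

```text
time_s: 6.4
position: [626.5, 135.1, 83.2]
tcp_rot: [0.676, 0.737, 0.0, 0.0]
ft_force: [-0.5, 0.1, -1.7]
opening: 48.3
finger_force: 62.8
```

```bash
python3 -c "
from h import *;st()
S=bot.capture('side')
cv2.imwrite('pics/p1.png',cv2.resize(S[110:310,220:480],(780,600))[:,:,::-1])"
```

```text
t 6.4 pos [626.5 135.1  83.2] close ang 0.086 z [ 0.001  0.    -1.   ] j [ 0.26  0.79 -0.74  1.68  0.64  0.93 -0.65] F [-0.5  0.1 -1.7] op 48.3 ff 62.8325879573822
```

View pics/p1.png

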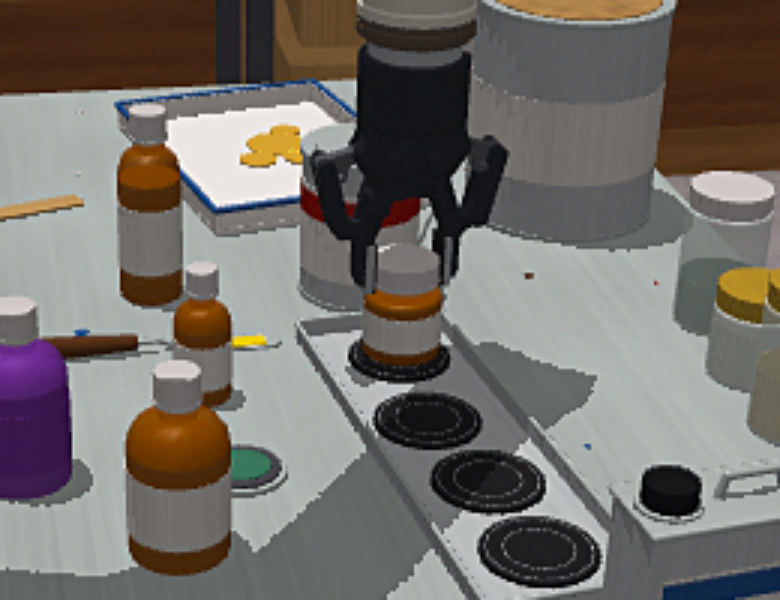

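The jar is upright over the leftmost mat (about (400,355) in the crop), just above it. I'll lower it in small steps until contact.

step_arm:
  series:
    - {"x": 0,"y": 0,"z": -1.5,"twist": 0}
    - {"x": 0,"y": 0,"z": -1,"twist": 0}
    - {"x": 0,"y": 0,"z": -1,"twist": 0}
    - {"x": 0,"y": 0,"z": 0,"twist": 0}
    - {"x": 0,"y": 0,"z": 0,"twist": 0}

```text
time_s: 6.87
position: [625.9, 134.9, 78.7]
tcp_rot: [0.676, 0.737, -0.0, -0.0]
ft_force: [-0.0, 0.1, -2.5]
opening: 47.9
finger_force: 62.8
```

step_arm:
  series:
    - {"x": 0,"y": 0,"z": -1,"twist": 0}
    - {"x": 0,"y": 0,"z": 0,"twist": 0}
    - {"x": 0,"y": 0,"z": 0,"twist": 0}

```text
time_s: 7.12
position: [626.1, 135.1, 78.2]
tcp_rot: [0.676, 0.737, 0.0, 0.0]
ft_force: [-0.1, 0.4, 1.2]
opening: 48.0
finger_force: 63.1
```

step_arm:
  series:
    - {"x": 0,"y": 0,"z": 0,"twist": 0}
    - {"x": 0,"y": 0,"z": 0,"twist": 0}
    - {"x": 0,"y": 0,"z": 0,"twist": 0}
    - {"x": 0,"y": 0,"z": 0,"twist": 0}
    - {"x": 0,"y": 0,"z": 0,"twist": 0}
    - {"x": 0,"y": 0,"z": 0,"twist": 0}
    - {"x": 0,"y": 0,"z": 15,"twist": 0}
    - {"x": 0,"y": 0,"z": 30,"twist": 0}
    - {"x": 0,"y": 0,"z": 40,"twist": 0}
    - {"x": 0,"y": 0,"z": 40,"twist": 0}
  jaw: 0

```text
time_s: 7.95
position: [625.1, 135.1, 204.4]
tcp_rot: [0.676, 0.737, -0.001, -0.001]
ft_force: [0.8, 0.2, -0.0]
opening: 85.5
finger_force: 0.0
```

step_arm:
  series:
    - {"x": -37,"y": -6.5,"z": 0,"twist": 0}
    - {"x": -37,"y": -6.5,"z": 0,"twist": 0}
    - {"x": -37,"y": -6.5,"z": 0,"twist": 0}
    - {"x": -36,"y": -6.5,"z": 0,"twist": 0}
    - {"x": 0,"y": 0,"z": 0,"twist": 0}
    - {"x": 0,"y": 0,"z": 0,"twist": 0}
    - {"x": 0,"y": 0,"z": 0,"twist": 0}

```text
time_s: 8.53
position: [480.1, 108.9, 204.1]
tcp_rot: [0.676, 0.737, 0.001, 0.001]
ft_force: [0.7, 0.1, -0.1]
opening: 85.2
finger_force: 0.0
```

```bash
python3 -c "
from h import *;st()
S=bot.capture('side')
cv2.imwrite('pics/p2.png',cv2.resize(S[110:310,220:480],(780,600))[:,:,::-1])"
```

```text
t 8.5333 pos [480.1 108.9 204.1] close ang 0.086 z [ 0.003 -0.    -1.   ] j [ 0.51  0.4  -0.95  1.98  0.4   0.96 -0.55] F [ 0.7  0.1 -0.1] op 85.2 ff 0.0
```

View pics/p2.png

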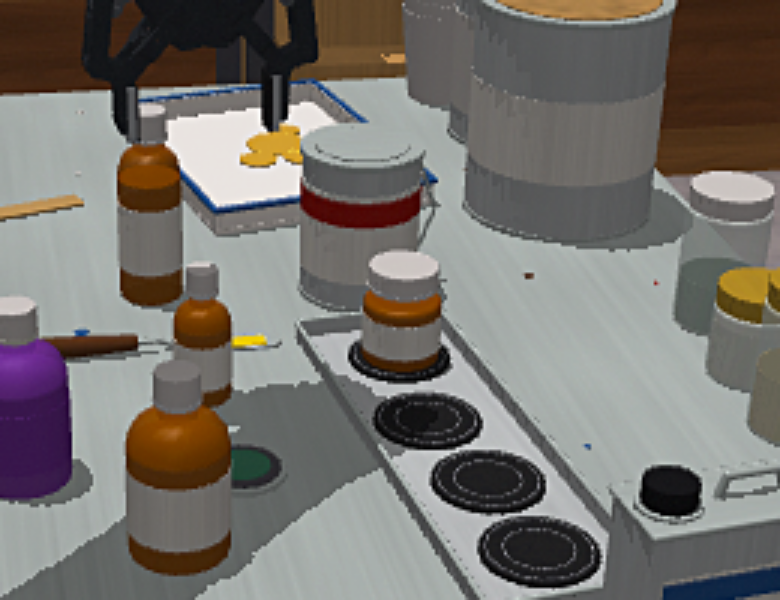

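The jar stands upright on its mat, cap top at crop (404,268), which is side pixel (354.3,199). I'll check its centring while I grasp the small bottle.

```bash
python3 -c "
from h import *;print(ray('side',354.3,199,78))
T=bot.capture('top');p=blob(white(T),proj('top',np.array([625.4,134.5,78])));print(p);print(p is not None and ray('top',p[0],p[1],78))"
```

```text
[624.97172579 132.25817075]
[222.75342466 201.35388128 207.         190.          29.
  23.         438.        ]
[626.56349412 135.72952126]
```

step_arm:
  series:
    - {"x": -1.5,"y": -0.5,"z": -20,"twist": 0}
    - {"x": 0,"y": 0,"z": -25,"twist": 0}
    - {"x": 0,"y": 0,"z": -25,"twist": 0}
    - {"x": 0,"y": 0,"z": -20,"twist": 0}
    - {"x": 0,"y": 0,"z": -14,"twist": 0}
    - {"x": 0,"y": 0,"z": 0,"twist": 0}
    - {"x": 0,"y": 0,"z": 0,"twist": 0}
    - {"x": 0,"y": 0,"z": 0,"twist": 0}

```text
time_s: 9.3
position: [478.6, 109.3, 99.5]
tcp_rot: [0.676, 0.737, 0.001, 0.0]
ft_force: [-0.4, 0.0, 0.6]
opening: 85.2
finger_force: 0.0
```

step_arm:
  series:
    - {"x": 0,"y": 0,"z": 0,"twist": 0}
    - {"x": 0,"y": 0,"z": 0,"twist": 0}
    - {"x": 0,"y": 0,"z": 0,"twist": 0}
    - {"x": 0,"y": 0,"z": 0,"twist": 0}
    - {"x": 0,"y": 0,"z": 0,"twist": 0}
    - {"x": 0,"y": 0,"z": 0,"twist": 0}
    - {"x": 0,"y": 0,"z": 0,"twist": 0}
    - {"x": 0,"y": 0,"z": 0,"twist": 0}
    - {"x": 0,"y": 0,"z": 0,"twist": 0}
    - {"x": 0,"y": 0,"z": 0,"twist": 0}
    - {"x": 0,"y": 0,"z": 0,"twist": 0}
    - {"x": 0,"y": 0,"z": 0,"twist": 0}
  jaw: 1

```text
time_s: 10.3
position: [477.9, 108.5, 99.2]
tcp_rot: [0.676, 0.737, 0.0, 0.0]
ft_force: [0.3, -0.9, 5.9]
opening: 20.1
finger_force: 58.7
```

step_arm:
  series:
    - {"x": 0,"y": 0,"z": 5,"twist": 0}
    - {"x": 0,"y": 0,"z": 15,"twist": 0}
    - {"x": 0,"y": 0,"z": 20,"twist": 0}
    - {"x": 0,"y": -6,"z": 15,"twist": 0}
    - {"x": 12,"y": -12,"z": 5,"twist": 0}
    - {"x": 24,"y": -12,"z": 0,"twist": 0}
    - {"x": 26,"y": -12,"z": 0,"twist": 0}
    - {"x": 26,"y": -10,"z": 0,"twist": 0}
    - {"x": 26,"y": -8,"z": 0,"twist": 0}
    - {"x": 18,"y": -4,"z": 0,"twist": 0}
    - {"x": 8,"y": -2,"z": 0,"twist": 0}
    - {"x": 4,"y": -2,"z": 0,"twist": 0}

```text
time_s: 11.3
position: [621.8, 40.4, 158.3]
tcp_rot: [0.676, 0.737, -0.0, -0.001]
ft_force: [0.4, 0.2, -0.4]
opening: 19.7
finger_force: 58.8
```

step_arm:
  series:
    - {"x": 0,"y": 0,"z": 0,"twist": 0}
    - {"x": 0,"y": 0,"z": 0,"twist": 0}
    - {"x": 0,"y": 0,"z": -15,"twist": 0}
    - {"x": 0,"y": 0,"z": -15,"twist": 0}
    - {"x": 0,"y": 0,"z": -10,"twist": 0}
    - {"x": 0,"y": 0,"z": -6,"twist": 0}
    - {"x": 0,"y": 0,"z": -3,"twist": 0}
    - {"x": 0,"y": 0,"z": 0,"twist": 0}
    - {"x": 0,"y": 0,"z": 0,"twist": 0}
    - {"x": 0,"y": 0,"z": 0,"twist": 0}

```text
time_s: 12.13
position: [621.9, 40.7, 110.3]
tcp_rot: [0.676, 0.737, 0.0, 0.0]
ft_force: [0.0, 0.9, -0.8]
opening: 19.7
finger_force: 58.8
```

Release height should be about 105.

step_arm:
  series:
    - {"x": 0.5,"y": 0,"z": -2,"twist": 0}
    - {"x": 0,"y": 0,"z": -1,"twist": 0}
    - {"x": 0,"y": 0,"z": -1,"twist": 0}
    - {"x": 0,"y": 0,"z": 0,"twist": 0}
    - {"x": 0,"y": 0,"z": 0,"twist": 0}
    - {"x": 0,"y": 0,"z": 0,"twist": 0}

```text
time_s: 12.63
position: [622.0, 40.5, 105.9]
tcp_rot: [0.676, 0.737, 0.0, 0.0]
ft_force: [-0.3, 0.2, -1.0]
opening: 19.8
finger_force: 58.8
```

step_arm:
  series:
    - {"x": 0,"y": 0,"z": -1,"twist": 0}
    - {"x": 0,"y": 0,"z": 0,"twist": 0}
    - {"x": 0,"y": 0,"z": 0,"twist": 0}
    - {"x": 0,"y": 0,"z": 0,"twist": 0}

```text
time_s: 12.97
position: [622.3, 40.6, 105.3]
tcp_rot: [0.676, 0.737, 0.0, 0.0]
ft_force: [-0.2, -0.5, 4.0]
opening: 19.9
finger_force: 59.2
```

```bash
python3 -c "
from h import *;st()
S=bot.capture('side')
cv2.imwrite('pics/p3.png',cv2.resize(S[110:310,220:480],(780,600))[:,:,::-1])"
```

```text
t 12.9667 pos [622.3  40.6 105.3] close ang 0.086 z [ 0.001  0.    -1.   ] j [ 0.43  0.73 -0.76  1.72  0.61  0.94 -0.49] F [-0.2 -0.5  4. ] op 19.9 ff 59.179229736328125
```

View pics/p3.png

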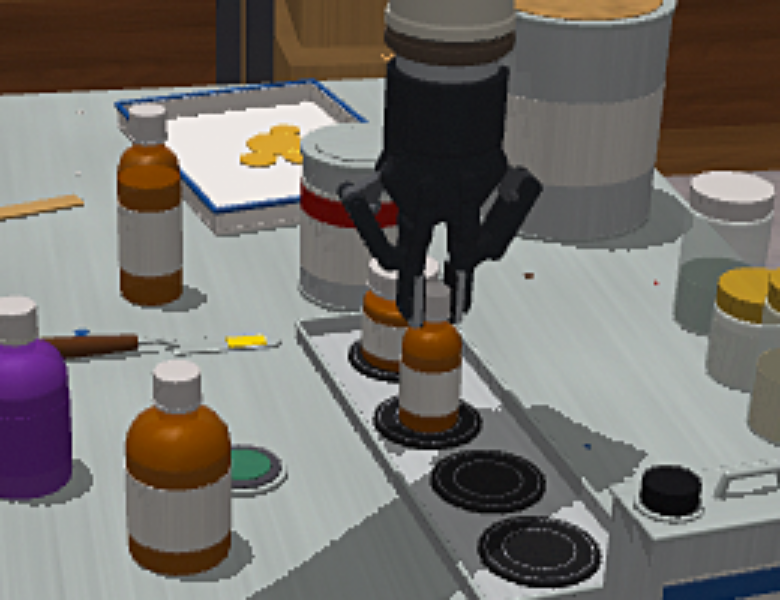

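The small bottle is touching its mat (4 N), upright. I'll release it and go to the round bottle.

step_arm:
  series:
    - {"x": 0,"y": 0,"z": 0,"twist": 0}
    - {"x": 0,"y": 0,"z": 0,"twist": 0}
    - {"x": 0,"y": 0,"z": 0,"twist": 0}
    - {"x": 0,"y": 0,"z": 0,"twist": 0}
    - {"x": 0,"y": 0,"z": 0,"twist": 0}
    - {"x": 0,"y": 0,"z": 0,"twist": 0}
    - {"x": 0,"y": 0,"z": 0,"twist": 0}
    - {"x": 0,"y": 0,"z": 10,"twist": 0}
    - {"x": 0,"y": 0,"z": 25,"twist": 0}
    - {"x": 0,"y": 0,"z": 35,"twist": 0}
    - {"x": 0,"y": 0,"z": 40,"twist": 0}
  jaw: 0

```text
time_s: 13.93
position: [620.6, 40.4, 215.0]
tcp_rot: [0.676, 0.737, -0.001, -0.001]
ft_force: [1.5, 0.7, 0.4]
opening: 85.4
finger_force: 0.0
```

step_arm:
  series:
    - {"x": -23,"y": -15,"z": 0,"twist": 0}
    - {"x": -30,"y": -20,"z": 0,"twist": 0}
    - {"x": -33,"y": -21,"z": 0,"twist": 0}
    - {"x": -33,"y": -21,"z": 0,"twist": 0}
    - {"x": -30,"y": -20,"z": 0,"twist": 0}
    - {"x": -25,"y": -15,"z": 0,"twist": 0}
    - {"x": -10,"y": -7,"z": 0,"twist": 0}
    - {"x": 0,"y": 0,"z": 0,"twist": 0}
    - {"x": 0,"y": 0,"z": 0,"twist": 0}
    - {"x": 0,"y": 0,"z": 0,"twist": 0}

```text
time_s: 14.77
position: [439.2, -78.1, 215.6]
tcp_rot: [0.676, 0.737, 0.001, 0.001]
ft_force: [-0.1, 0.5, 0.6]
opening: 85.3
finger_force: 0.0
```

```bash
python3 -c "
from h import *;st()
T=bot.capture('top');p=blob(white(T),proj('top',np.array([622.7,40.8,104])));print(p);print(p is not None and ray('top',p[0],p[1],104))"
```

```text
t 14.7667 pos [439.2 -78.1 215.6] close ang 0.087 z [ 0.002 -0.    -1.   ] j [ 0.99  0.28 -0.99  2.07  0.29  0.93 -0.07] F [-0.1  0.5  0.6] op 85.3 ff 0.0
[269.5        200.28571429 266.         197.           8.
   8.          56.        ]
[622.427814    39.12210223]
```

step_arm:
  series:
    - {"x": -1,"y": 0,"z": -20,"twist": 0}
    - {"x": 0,"y": 0,"z": -25,"twist": 0}
    - {"x": 0,"y": 0,"z": -22,"twist": 0}
    - {"x": 0,"y": 0,"z": -15,"twist": 0}
    - {"x": 0,"y": 0,"z": -9,"twist": 0}
    - {"x": 0,"y": 0,"z": 0,"twist": 0}
    - {"x": 0,"y": 0,"z": 0,"twist": 0}
    - {"x": 0,"y": 0,"z": 0,"twist": 0}

```text
time_s: 15.48
position: [438.0, -78.1, 124.6]
tcp_rot: [0.676, 0.737, 0.001, 0.0]
ft_force: [-0.3, 0.4, 1.3]
opening: 85.5
finger_force: 0.0
```

step_arm:
  series:
    - {"x": 0,"y": 0,"z": 0,"twist": 0}
    - {"x": 0,"y": 0,"z": 0,"twist": 0}
    - {"x": 0,"y": 0,"z": 0,"twist": 0}
    - {"x": 0,"y": 0,"z": 0,"twist": 0}
    - {"x": 0,"y": 0,"z": 0,"twist": 0}
    - {"x": 0,"y": 0,"z": 0,"twist": 0}
    - {"x": 0,"y": 0,"z": 0,"twist": 0}
    - {"x": 0,"y": 0,"z": 0,"twist": 0}
    - {"x": 0,"y": 0,"z": 0,"twist": 0}
    - {"x": 0,"y": 0,"z": 0,"twist": 0}
    - {"x": 0,"y": 0,"z": 0,"twist": 0}
    - {"x": 0,"y": 0,"z": 0,"twist": 0}
  jaw: 1

```text
time_s: 16.48
position: [437.6, -78.7, 124.3]
tcp_rot: [0.676, 0.737, 0.0, 0.001]
ft_force: [0.3, -0.0, 5.6]
opening: 26.5
finger_force: 59.0
```

step_arm:
  series:
    - {"x": 0,"y": 0,"z": 4,"twist": 0}
    - {"x": 0,"y": 0,"z": 10,"twist": 0}
    - {"x": 0,"y": 0,"z": 16,"twist": 0}
    - {"x": 0,"y": 0,"z": 20,"twist": 0}
    - {"x": 0,"y": 0,"z": 10,"twist": 0}
    - {"x": 0,"y": 0,"z": 0,"twist": 0}
    - {"x": 0,"y": 0,"z": 0,"twist": 0}

```text
time_s: 17.07
position: [436.9, -79.0, 184.0]
tcp_rot: [0.676, 0.737, -0.0, 0.001]
ft_force: [-0.5, 0.3, -4.7]
opening: 25.8
finger_force: 59.6
```

step_arm:
  series:
    - {"x": 10,"y": 2,"z": 0,"twist": 0}
    - {"x": 20,"y": 4,"z": 0,"twist": 0}
    - {"x": 28,"y": 5,"z": 0,"twist": 0}
    - {"x": 30,"y": 5,"z": 0,"twist": 0}
    - {"x": 30,"y": 5,"z": 0,"twist": 0}
    - {"x": 30,"y": 5,"z": 0,"twist": 0}
    - {"x": 26,"y": 5,"z": 0,"twist": 0}
    - {"x": 18,"y": 4,"z": 0,"twist": 0}
    - {"x": 8,"y": 2,"z": 0,"twist": 0}
    - {"x": 4,"y": 0,"z": 0,"twist": 0}
    - {"x": 0,"y": 0,"z": 0,"twist": 0}
    - {"x": 0,"y": 0,"z": 0,"twist": 0}

```text
time_s: 18.07
position: [639.8, -41.8, 182.7]
tcp_rot: [0.676, 0.737, -0.001, -0.001]
ft_force: [-0.8, -0.6, -3.5]
opening: 25.6
finger_force: 59.8
```

step_arm:
  series:
    - {"x": 0,"y": 0,"z": -15,"twist": 0}
    - {"x": 0,"y": 0,"z": -15,"twist": 0}
    - {"x": 0,"y": 0,"z": -10,"twist": 0}
    - {"x": 0,"y": 0,"z": -6,"twist": 0}
    - {"x": 0,"y": 0,"z": -3,"twist": 0}
    - {"x": 0,"y": 0,"z": 0,"twist": 0}
    - {"x": 0,"y": 0,"z": 0,"twist": 0}
    - {"x": 0,"y": 0,"z": 0,"twist": 0}

```text
time_s: 18.73
position: [641.5, -41.4, 135.4]
tcp_rot: [0.676, 0.737, 0.0, 0.0]
ft_force: [-0.6, 0.4, -4.0]
opening: 26.1
finger_force: 59.8
```

Touchdown is expected near 130.

step_arm:
  series:
    - {"x": 0,"y": 0,"z": -2,"twist": 0}
    - {"x": 0,"y": 0,"z": -1,"twist": 0}
    - {"x": 0,"y": 0,"z": -1,"twist": 0}
    - {"x": 0,"y": 0,"z": 0,"twist": 0}
    - {"x": 0,"y": 0,"z": 0,"twist": 0}
    - {"x": 0,"y": 0,"z": 0,"twist": 0}

```text
time_s: 19.23
position: [641.0, -41.5, 130.9]
tcp_rot: [0.676, 0.737, 0.0, 0.0]
ft_force: [0.3, -0.3, -2.8]
opening: 26.1
finger_force: 59.8
```

step_arm:
  series:
    - {"x": 0,"y": 0,"z": -1,"twist": 0}
    - {"x": 0,"y": 0,"z": 0,"twist": 0}
    - {"x": 0,"y": 0,"z": 0,"twist": 0}
    - {"x": 0,"y": 0,"z": 0,"twist": 0}

```text
time_s: 19.57
position: [641.4, -41.5, 130.4]
tcp_rot: [0.676, 0.737, 0.0, 0.0]
ft_force: [-0.2, -0.1, 1.5]
opening: 26.1
finger_force: 60.2
```

step_arm:
  series:
    - {"x": 0,"y": 0,"z": 0,"twist": 0}
    - {"x": 0,"y": 0,"z": 0,"twist": 0}
    - {"x": 0,"y": 0,"z": 0,"twist": 0}
    - {"x": 0,"y": 0,"z": 0,"twist": 0}
    - {"x": 0,"y": 0,"z": 0,"twist": 0}
    - {"x": 0,"y": 0,"z": 0,"twist": 0}
    - {"x": 0,"y": 0,"z": 0,"twist": 0}
    - {"x": 0,"y": 0,"z": 10,"twist": 0}
    - {"x": 0,"y": 0,"z": 25,"twist": 0}
    - {"x": 0,"y": 0,"z": 35,"twist": 0}
    - {"x": 0,"y": 0,"z": 40,"twist": 0}
  jaw: 0

```text
time_s: 20.48
position: [639.6, -41.5, 239.9]
tcp_rot: [0.676, 0.737, -0.001, -0.002]
ft_force: [0.9, 0.6, 0.3]
opening: 85.4
finger_force: 0.0
```

step_arm:
  series:
    - {"x": -10,"y": 18,"z": 0,"twist": 0}
    - {"x": -16,"y": 28,"z": 0,"twist": 0}
    - {"x": -18,"y": 32,"z": 0,"twist": 0}
    - {"x": -18,"y": 32,"z": 0,"twist": 0}
    - {"x": -18,"y": 32,"z": 0,"twist": 0}
    - {"x": -18,"y": 32,"z": 0,"twist": 0}
    - {"x": -18,"y": 32,"z": 0,"twist": 0}
    - {"x": -18,"y": 32,"z": 0,"twist": 0}
    - {"x": -18,"y": 32,"z": 0,"twist": 0}
    - {"x": -14,"y": 26,"z": 0,"twist": 0}
    - {"x": -8,"y": 14,"z": 0,"twist": 0}
    - {"x": -4,"y": 6,"z": 0,"twist": 0}

```text
time_s: 21.48
position: [460.8, 278.0, 241.1]
tcp_rot: [0.674, 0.739, 0.001, -0.0]
ft_force: [-0.1, 0.5, 0.3]
opening: 85.3
finger_force: 0.0
```

step_arm:
  series:
    - {"x": 0,"y": 0,"z": 0,"twist": 0}
    - {"x": 0,"y": 0,"z": 0,"twist": 0}
    - {"x": 0,"y": 0,"z": 0,"twist": 0}

```text
time_s: 21.73
position: [464.2, 272.7, 239.7]
tcp_rot: [0.677, 0.736, -0.0, 0.0]
ft_force: [0.9, -0.0, -1.9]
opening: 85.5
finger_force: 0.0
```

```bash
python3 -c "
from h import *;st()
S=bot.capture('side');T=bot.capture('top')
p=blob(white(T),proj('top',np.array([641.5,-41.7,128])));print(p is not None and (p,ray('top',p[0],p[1],128)))
cv2.imwrite('pics/p4.png',cv2.resize(np.hstack([S[110:310,220:480],T[130:330,100:360]]),(780,300))[:,:,::-1])"
```

```text
t 21.7333 pos [464.2 272.7 239.7] close ang 0.083 z [ 0.    -0.001 -1.   ] j [ 0.18  0.45 -0.96  1.84  0.41  1.07 -0.86] F [ 0.9 -0.  -1.9] op 85.5 ff 0.0
(array([310.88372093, 187.45736434, 305.        , 182.        ,
        13.        ,  12.        , 129.        ]), array([641.79853316, -42.69677641]))
```

View pics/p4.png

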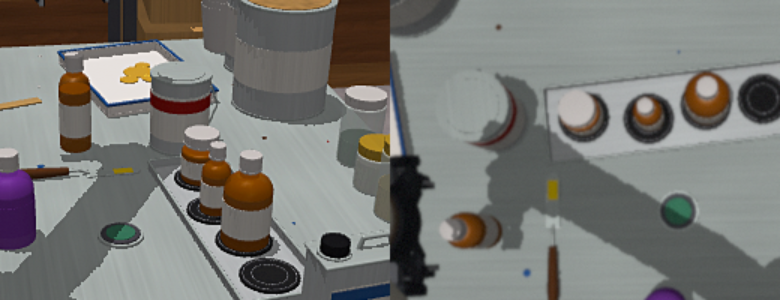

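Three bottles stand centred and upright on their mats, and the tall one is still untouched at crop (75,105). Next I'll grasp it.

step_arm:
  series:
    - {"x": -1,"y": 1,"z": -20,"twist": 0}
    - {"x": 0,"y": 0,"z": -25,"twist": 0}
    - {"x": 0,"y": 0,"z": -20,"twist": 0}
    - {"x": 0,"y": 0,"z": -14,"twist": 0}
    - {"x": 0,"y": 0,"z": -9,"twist": 0}
    - {"x": 0,"y": 0,"z": 0,"twist": 0}
    - {"x": 0,"y": 0,"z": 0,"twist": 0}
    - {"x": 0,"y": 0,"z": 0,"twist": 0}

```text
time_s: 22.5
position: [462.6, 276.0, 152.8]
tcp_rot: [0.676, 0.737, 0.001, 0.0]
ft_force: [-0.2, 0.3, 0.9]
opening: 85.3
finger_force: 0.0
```

step_arm:
  series:
    - {"x": 0,"y": 0,"z": 0,"twist": 0}
    - {"x": 0,"y": 0,"z": 0,"twist": 0}
    - {"x": 0,"y": 0,"z": 0,"twist": 0}
    - {"x": 0,"y": 0,"z": 0,"twist": 0}
    - {"x": 0,"y": 0,"z": 0,"twist": 0}
    - {"x": 0,"y": 0,"z": 0,"twist": 0}
    - {"x": 0,"y": 0,"z": 0,"twist": 0}
    - {"x": 0,"y": 0,"z": 0,"twist": 0}
    - {"x": 0,"y": 0,"z": 0,"twist": 0}
    - {"x": 0,"y": 0,"z": 0,"twist": 0}
    - {"x": 0,"y": 0,"z": 0,"twist": 0}
    - {"x": 0,"y": 0,"z": 0,"twist": 0}
  jaw: 1

```text
time_s: 23.5
position: [462.5, 275.8, 152.3]
tcp_rot: [0.676, 0.737, 0.001, 0.0]
ft_force: [-0.3, -0.3, 5.3]
opening: 25.8
finger_force: 59.1
```

step_arm:
  series:
    - {"x": 0,"y": 0,"z": 4,"twist": 0}
    - {"x": 0,"y": 0,"z": 10,"twist": 0}
    - {"x": 0,"y": 0,"z": 16,"twist": 0}
    - {"x": 0,"y": 0,"z": 20,"twist": 0}
    - {"x": 0,"y": 0,"z": 10,"twist": 0}
    - {"x": 0,"y": 0,"z": 0,"twist": 0}
    - {"x": 0,"y": 0,"z": 0,"twist": 0}

```text
time_s: 24.08
position: [462.1, 275.2, 212.0]
tcp_rot: [0.676, 0.737, 0.0, 0.0]
ft_force: [-1.0, 0.1, -2.7]
opening: 26.4
finger_force: 59.5
```

step_arm:
  series:
    - {"x": 0,"y": -10,"z": 0,"twist": 0}
    - {"x": 0,"y": -20,"z": 0,"twist": 0}
    - {"x": 0,"y": -30,"z": 0,"twist": 0}
    - {"x": 0,"y": -30,"z": 0,"twist": 0}
    - {"x": 0,"y": -30,"z": 0,"twist": 0}
    - {"x": 0,"y": -30,"z": 0,"twist": 0}
    - {"x": 0,"y": -30,"z": 0,"twist": 0}
    - {"x": 0,"y": -30,"z": 0,"twist": 0}
    - {"x": 0,"y": -30,"z": 0,"twist": 0}
    - {"x": 0,"y": -30,"z": 0,"twist": 0}
    - {"x": 0,"y": -30,"z": 0,"twist": 0}
    - {"x": 0,"y": -30,"z": 0,"twist": 0}

```text
time_s: 25.08
position: [460.3, -56.8, 210.7]
tcp_rot: [0.676, 0.737, -0.001, -0.001]
ft_force: [-0.4, -0.2, -3.5]
opening: 25.9
finger_force: 59.4
```

step_arm:
  series:
    - {"x": 0,"y": -30,"z": 0,"twist": 0}
    - {"x": 0,"y": -20,"z": 0,"twist": 0}
    - {"x": 5,"y": -12,"z": 0,"twist": 0}
    - {"x": 12,"y": -8,"z": 0,"twist": 0}
    - {"x": 24,"y": 0,"z": 0,"twist": 0}
    - {"x": 30,"y": 0,"z": 0,"twist": 0}
    - {"x": 30,"y": 0,"z": 0,"twist": 0}
    - {"x": 30,"y": 0,"z": 0,"twist": 0}
    - {"x": 26,"y": 0,"z": 0,"twist": 0}
    - {"x": 16,"y": 0,"z": 0,"twist": 0}
    - {"x": 9,"y": 0,"z": 0,"twist": 0}
    - {"x": 5,"y": 0,"z": 0,"twist": 0}

```text
time_s: 26.08
position: [649.4, -123.5, 210.4]
tcp_rot: [0.676, 0.737, -0.0, -0.001]
ft_force: [-0.4, 0.2, -2.9]
opening: 26.3
finger_force: 59.7
```

step_arm:
  series:
    - {"x": 0,"y": 0,"z": 0,"twist": 0}
    - {"x": 0,"y": 0,"z": 0,"twist": 0}
    - {"x": 0,"y": 0,"z": 0,"twist": 0}

```text
time_s: 26.33
position: [647.8, -124.7, 211.6]
tcp_rot: [0.676, 0.737, -0.001, -0.0]
ft_force: [-1.1, -0.1, -2.9]
opening: 25.8
finger_force: 59.7
```

step_arm:
  series:
    - {"x": 1,"y": 0,"z": -15,"twist": 0}
    - {"x": 0,"y": 0,"z": -15,"twist": 0}
    - {"x": 0,"y": 0,"z": -10,"twist": 0}
    - {"x": 0,"y": 0,"z": -6,"twist": 0}
    - {"x": 0,"y": 0,"z": -3,"twist": 0}
    - {"x": 0,"y": 0,"z": -1,"twist": 0}
    - {"x": 0,"y": 0,"z": -1,"twist": 0}
    - {"x": 0,"y": 0,"z": -1,"twist": 0}
    - {"x": 0,"y": 0,"z": 0,"twist": 0}
    - {"x": 0,"y": 0,"z": 0,"twist": 0}
    - {"x": 0,"y": 0,"z": 0,"twist": 0}

```text
time_s: 27.25
position: [650.2, -124.5, 160.2]
tcp_rot: [0.676, 0.737, 0.0, 0.0]
ft_force: [0.4, -0.5, -3.1]
opening: 25.9
finger_force: 59.6
```

step_arm:
  series:
    - {"x": 0,"y": 0,"z": -1,"twist": 0}
    - {"x": 0,"y": 0,"z": 0,"twist": 0}
    - {"x": 0,"y": 0,"z": 0,"twist": 0}
    - {"x": 0,"y": 0,"z": 0,"twist": 0}

```text
time_s: 27.58
position: [649.9, -124.6, 158.8]
tcp_rot: [0.676, 0.737, 0.0, -0.0]
ft_force: [0.3, -0.0, -3.4]
opening: 26.1
finger_force: 59.6
```

step_arm:
  series:
    - {"x": 0,"y": 0,"z": -1,"twist": 0}
    - {"x": 0,"y": 0,"z": 0,"twist": 0}
    - {"x": 0,"y": 0,"z": 0,"twist": 0}
    - {"x": 0,"y": 0,"z": 0,"twist": 0}

```text
time_s: 27.92
position: [650.3, -124.5, 158.4]
tcp_rot: [0.676, 0.737, 0.0, 0.0]
ft_force: [-0.3, 1.0, 2.1]
opening: 26.3
finger_force: 60.1
```

It has touched down. I'll release, rise, and back away toward the robot.

step_arm:
  series:
    - {"x": 0,"y": 0,"z": 0,"twist": 0}
    - {"x": 0,"y": 0,"z": 0,"twist": 0}
    - {"x": 0,"y": 0,"z": 0,"twist": 0}
    - {"x": 0,"y": 0,"z": 0,"twist": 0}
    - {"x": 0,"y": 0,"z": 0,"twist": 0}
    - {"x": 0,"y": 0,"z": 0,"twist": 0}
    - {"x": 0,"y": 0,"z": 0,"twist": 0}
    - {"x": 0,"y": 0,"z": 10,"twist": 0}
    - {"x": 0,"y": 0,"z": 25,"twist": 0}
    - {"x": 0,"y": 0,"z": 35,"twist": 0}
    - {"x": 0,"y": 0,"z": 30,"twist": 0}
  jaw: 0

```text
time_s: 28.83
position: [649.9, -124.3, 259.8]
tcp_rot: [0.676, 0.737, 0.0, -0.0]
ft_force: [1.4, -0.3, 0.0]
opening: 85.3
finger_force: 0.0
```

step_arm:
  series:
    - {"x": -10,"y": -10,"z": 0,"twist": 0}
    - {"x": -20,"y": -25,"z": 0,"twist": 0}
    - {"x": -25,"y": -25,"z": 0,"twist": 0}
    - {"x": -25,"y": -25,"z": 0,"twist": 0}
    - {"x": -25,"y": -25,"z": 0,"twist": 0}
    - {"x": -25,"y": -25,"z": 0,"twist": 0}
    - {"x": -25,"y": -25,"z": 0,"twist": 0}
    - {"x": -10,"y": -25,"z": 0,"twist": 0}
    - {"x": -5,"y": -10,"z": 0,"twist": 0}
    - {"x": 0,"y": 0,"z": 0,"twist": 0}
    - {"x": 0,"y": 0,"z": 0,"twist": 0}
    - {"x": 0,"y": 0,"z": 0,"twist": 0}

```text
time_s: 29.83
position: [481.4, -317.4, 258.3]
tcp_rot: [0.675, 0.738, 0.001, 0.0]
ft_force: [0.3, -0.4, -0.1]
opening: 85.8
finger_force: 0.0
```

```bash
python3 -c "
from h import *;st()
S=bot.capture('side');T=bot.capture('top')
for c,z in(((649.5,-124.5),156),((641.5,-41.7),128),((622.7,40.8),104),((625.4,134.5),78)):
  p=blob(white(T),proj('top',np.array([*c,z])));print(c,p is not None and ray('top',p[0],p[1],z))
cv2.imwrite('pics/p5.png',cv2.resize(np.hstack([S[110:310,220:480],T[130:330,200:460]]),(780,300))[:,:,::-1])"
```

```text
t 29.8333 pos [ 481.4 -317.4  258.3] close ang 0.089 z [ 0.001  0.001 -1.   ] j [ 1.19  0.46 -0.86  1.73  0.38  1.13  0.31] F [ 0.3 -0.4 -0.1] op 85.8 ff 0.0
(649.5, -124.5) [ 650.63055805 -130.42049338]
(641.5, -41.7) [641.67378942 -42.82663081]
(622.7, 40.8) [622.78806844  39.17997228]
(625.4, 134.5) [626.51350243 134.98941094]
```

View pics/p5.png

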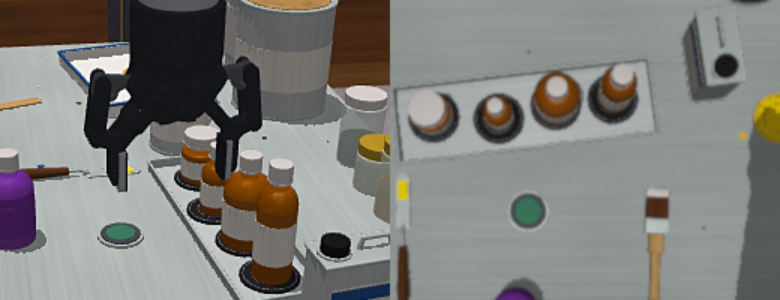

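All four stand upright in order. I'll check the tall one against the side view before handing in.

```bash
python3 -c "
from h import *
print(ray('side',407,218.3,156))
T=bot.capture('top');print(blob(white(T),proj('top',np.array([649.5,-124.5,156]))),ray('top',200+622/1.5-260-.3,130+75/1.5,156))"
```

```text
[ 651.43630534 -121.03590206]
None [ 648.7897137 -124.2928953]
```

```bash
python3 -c "
from rig import bot
print(bot.finish_job())"
```

```text
the job is handed in; nothing more can be done
None
```

I handed the job in at about 30 s on the robot clock: all four bottles stand upright on their mats in order of height, the tallest next to the thinner can. My best estimates put each within about 4 mm of its mat's centre (limit 15 mm), though one automatic reading of the tall bottle said 6 mm; the hand-in returned no verdict.

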